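# Lock the retaining flange on the label unwinder

## Robot

A 6-joint arm with a two-finger parallel gripper is mounted at the origin on a cart in front of the work surface, level with it; the furniture and walls round the work are solid. World frame = base frame: x ahead of the robot, y to its left, z up, the work surface at z = 0. Lengths are in m, angles in rad, forces in N, time in s.
With the tool pointing down it reaches from about 0.35 to 0.975 m from the base axis. Payload 4.9 kg.
Tool frame: the origin (TCP) lies on the centre line of the jaws, within the pads' length; the fingertips stand ctrl.nose_length ahead of it and the grasp point (between the pads) lies 2 mm behind it (ctrl.nose_length is the distance from the TCP to the fingertips, in m); z points along the fingers, y is the direction in which the jaws open and shut (so a half turn about z gives the same grasp; the last joint's range is limited). The gripper opens to 85 mm and grips with 20 to 120 N. Pads are 22 mm wide; open, the fingers measure 114 mm over their backs; the gripper's body (76 mm by 85 mm) begins 54 mm behind the grasp point. The pads swing forward as they close: fully open they stand 13 mm farther back than shut.
Start: joints at [1.218, 0.053, 1.613, -0, 1.476, -0.119], TCP at [0.145, 0.608, 0.248] pointing down, gripper open.
Joint ranges: [-3.01, 3.01], [-1.01, 2.22], [0.06, 2.58], [-1.02, 4.17], [0.09, 2.62], [-3.14, 3.14]. Speed limits (rad/s): [2.57, 2.57, 3.14, 3.14, 3.14, 3.14].

## Interface

Orientations are given as a rotation vector (axis times angle).
In Python, from station import sensors, get_image, order, ctrl gives the robot as it stands.
- The arm moves only by the tool move_arm, never from a script. Its argument "increments" is a list of rows, each a list of 5 numbers: the shift along the tool's x, y, z in cm, then the turn about the tool's z in degrees, then the finger opening in cm, from 0 to 8.54. In form: [[dx, dy, dz, twist, gripper], ...]. A call has 1 to 5 rows; each row is the pose to reach, as a shift and turn from the pose commanded when the call began, along the tool's axes at that moment; what a row does not reach only later rows make up. A row lasts 1/8 s, in which the tool goes at most 62.5 mm and 10.7 degrees, less where a joint would pass 70% of its speed; a pose out of reach is approached as far as the arm can. A call with a gripper value outside its range is refused whole. The fingers move at their own pace and stop on an object; "newtons" is the grip in N (left out, the last holds). Time passes only in rows, so rows that repeat a pose let the fingers close. It gives the time, the measured TCP pose, the force and the opening at its end, in the units of the state.
- sensors.get_obs(): the state, without advancing time (a new reading comes with each control period).
- get_image(name): name is "side" or "top"; returns a dict with "image" (420x560x3 uint8, red, green, blue), "K" (3x3 intrinsics, pixels), "R" (3x3) and "t" (3): a world point X has camera coordinates R X + t. Camera axes: x right, y down, z forward; pixel columns grow to the right and rows downward; lengths in m; the calibration is good to about 2 mm. A picture is of the moment at which its call begins. There is no depth.
- order.finish_job(): hands the job in, once; it reports no verdict.
The state is a dict: "t": time; "q": joint angles; "dq": joint speeds; "effort": joint torques, N m; "tool_pos": TCP position; "tool_rot": TCP orientation; "contact_force": force on the tool from outside, world axes, zero at the start; "wrist_torque": the same for the moment, N m; "opening": finger opening in m.
Only numpy, scipy, OpenCV 4.12 (cv2) and the standard library are available. Lean on these libraries where they do the work, as an engineer would, in place of code of your own. Each camera call takes 0.05 s, during which the arm holds its last target.

## Task

A new roll of labels has been slid onto the unwinder and its spindle, braked, may have stopped at any angle. Hang the loose steel retaining flange (the one with the orange lever) on the spindle head above the roll and let go of it. Then turn it clockwise, pushing gently and never forcing it, until you feel it drop into the slots and, farther on, drop again into the locking notches so that it lies low and level over the roll; leave the other things on the desk where they are.

Things in the scene. Friction and masses are not known exactly. Their poses are not given: they have to be found in the camera images.
- flange_centre (a point): loose retaining flange, 0.24 to 0.44 kg, starting flat on the desk; point on its axis, 16 mm above its underside; x along the lever, z up. Steel disc 80 mm across, 5 mm thick, with a collar 50 mm across, 32 mm high, open at the top. Grasp from above by the dark ribbed flats on the collar, facing +y and -y: 54 mm apart, 26 mm wide, 6 to 32 mm over the underside
- flange_lugs (a point): point on the flange's axis, level with the undersides of its three lugs, 22 mm over the flange's underside. The lugs (8 mm wide, 6 mm high, 120 degrees apart, one under the lever) stand inside the bore, which is 37.8 mm wide and flares to 44 mm over its lowest 6 mm. The collar thus goes 22 mm over the spindle head before the lugs rest on its top
- lever_mid (a point): point on the flange's orange lever where it can be pushed sideways, 60 mm from the flange's axis, 20 mm over its underside. The lever is an upright radial plate, 24 to 77 mm from the axis, 12 mm thick, 4 to 36 mm over the underside; it reaches 37 mm beyond the disc's rim, so a fingertip can push it from beside the disc. The flange turns easily: 1 to 3 N here
- spindle_top (a point): centre of the top of the unwinder's dark grey spindle head, 36 mm across, fixed, 110 mm above the desk, 42 mm above the top of the white roll (100 mm across); z is the upright spindle axis. The flange lugs first rest here. The brake holds the spindle firmly, but it stopped at any angle: this pose does NOT tell where the slots are. Turn the flange clockwise to find them
- slot_floor (a point): point on the spindle axis, level with the bottoms of the three bayonet slots, 13 mm under spindle_top. The slots, 12 mm wide and 120 degrees apart, open in the head's top: the lugs drop in once turned over them (at most 120 degrees on). From each, a level track leads on clockwise, seen from above, under a roof. The flange falls by its own weight, if nothing holds it up
- notch_floor (a point): point on the spindle axis, level with the bottoms of the three locking notches, 18 mm under spindle_top. Each lies 47 to 63 degrees clockwise from its slot, at the end of the track: there the lugs drop 5 mm more, and flange_lugs comes down to this level. Behind the notch is a hard stop: do not push the lever there with more than about 20 N
- unwinder: label unwinder standing fixed on the desk: grey base 170 x 150 x 17 mm with a 61 mm high white guide roller on one corner, the spindle and the roll in its middle; origin under the spindle axis, on the desk
- mug: white mug, 92 mm wide, 95 mm high, bystander; origin at its underside
- stapler: dark blue stapler, 127 x 36 x 40 mm, bystander; origin at its underside
- label_roll_small: small white label roll, 62 mm in diameter, 40 mm high, bystander; origin at its underside
- scissors: scissors with blue handles lying on the desk, 199 x 87 x 9 mm, bystander; origin at the underside
Mind the look-alikes: they are no part of the job. What is shaped like the part that bears flange_centre but purple is not meant.

How it is judged:
On the way:
1. the flange hangs on the spindle head (lugs on the head or in the slots, not yet in the notches) and is let go (horizontal distance between flange_centre and spindle_top below 0.005 m and z of flange_centre in the frame of spindle_top between -0.0215 and 0 m and angle between flange_centre's own z axis and vertical below 0.2 rad and contact force between the fingers and flange below 0.3 N), for 0.2 s.
At the end, for the whole second after the job is handed in: the flange lies at rest and level (3.4 degrees) round the spindle head, its axis within 4 mm of the spindle's, with its lugs down in the locking notches: flange_centre at least 22.5 mm below spindle_top (24 mm fully home) (horizontal distance between flange_centre and spindle_top below 0.004 m and z of flange_centre in the frame of spindle_top below -0.0225 m and angle between flange_centre's own z axis and vertical below 0.06 rad and linear speed of flange below 0.01 m/s); the robot touches nothing.
It fails at once if the flange is forced: more than 160 N between it and the unwinder (a push of about 40 N on the lever against the stop) (contact force between flange and unwinder above 160 N).
It fails at once if a bystander (mug, stapler, small label roll, scissors) is moved by more than 30 mm (distance of any of mug, stapler, label_roll_small, scissors from where it was at the start of the episode above 0.03 m).
It also fails if it takes over 67 s, if anything falls off the work surface, if the arm or the gripper's body presses on something with over 40 N, if the wrist force passes 120 N, or if a joint passes its speed limit or range.

## Working session

There is one attempt and no reset: what is moved stays moved. The work goes in short steps, Python scripts to look and compute and a tool call to move; the robot and the scene stay as the last step left them, time stands still between calls to the robot, and variables do not carry over. Pictures are saved under pics/ and viewed, and the job is handed in when it is done.

Besides the shell and the picture viewer there is one more tool, called after "Call:" as name([rows], argument=value, ...), one row to a line, values as JSON. move_arm: Moves the arm, as the interface text tells. Its arguments: {"type":"object","properties":{"increments":{"type":"array"},"newtons":{"type":"number"}},"required":["increments"]}

```bash
mkdir -p pics; ls; python3 - <<'E'
from station import sensors,get_image,ctrl
import cv2,numpy as np
print(sensors.get_obs(), ctrl.nose_length)
for n in ("side","top"):
    g=get_image(n); cv2.imwrite(f"pics/{n}0.png",g["image"][:,:,::-1]); print(n,g["K"],g["R"],g["t"])
    np.savez(f"pics/{n}0.npz",**g)
E
```

```text
pics
{'t': 0.0, 'q': array([ 1.21798135e+00,  5.33988334e-02,  1.61428897e+00, -5.60224173e-06,
        1.47601561e+00, -1.18987330e-01]), 'dq': array([ 6.38645652e-04, -7.21092840e-05,  6.49409058e-04, -4.89310241e-04,
        1.46261078e-03, -3.20511347e-04]), 'effort': array([ 2.24992524e-03, -3.93689382e+01, -3.70176494e+01, -1.85762019e-05,
        7.17053306e-03,  8.78802780e-06]), 'tool_pos': array([0.14460216, 0.60743555, 0.24703997]), 'tool_rot': array([-0.36640148, -3.11966001,  0.0032253 ]), 'contact_force': array([-0.05740442, -0.14573485, -0.46058349]), 'wrist_torque': array([ 0.00067539,  0.0137336 , -0.00186561]), 'opening': 0.08533410024159163} 0.017
side [[392.37630122   0.         279.78593148]
 [  0.         392.37630122 203.04207972]
 [  0.           0.           1.        ]] [[ 0.88754512 -0.46070841  0.00337974]
 [-0.29577264 -0.57539364 -0.76252259]
 [ 0.35324526  0.67577357 -0.64695276]] [-0.47376465  0.26779622  0.91709702]
top [[442.69872063   0.         275.03185866]
 [  0.         442.69872063 205.93135279]
 [  0.           0.           1.        ]] [[-4.13104054e-03 -9.99989894e-01 -1.77362555e-03]
 [-9.82127155e-01  4.39098997e-03 -1.88167398e-01]
 [ 1.88173285e-01  9.64598670e-04 -9.82135370e-01]] [0.06418216 0.53745312 1.28346521]
```

View pics/side0.png

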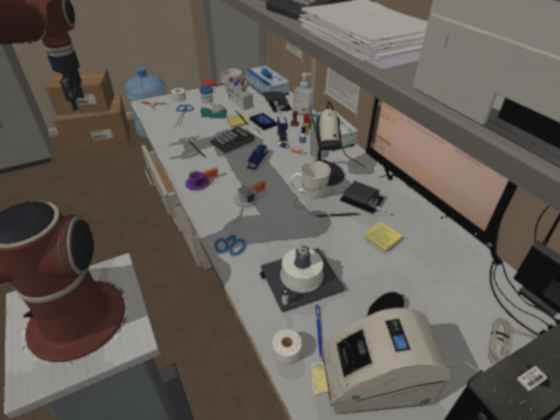

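View pics/top0.png

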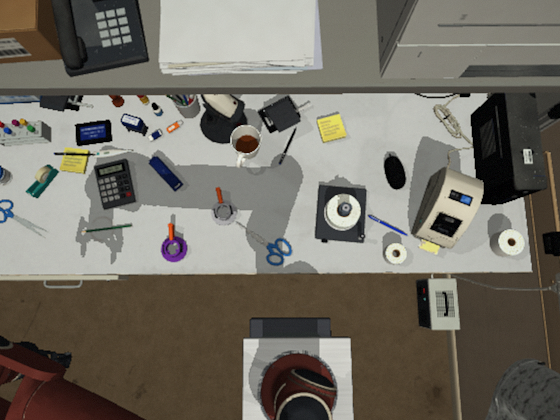

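The top view shows the flange at about (224,211) with its lever up at (219,192). The spindle is at (345,208), the purple decoy at (174,248), and the scissors tips come close to the flange. I'll zoom in.

```bash
python3 - <<'E'
import cv2
a=cv2.imread("pics/top0.png");b=cv2.imread("pics/side0.png")
A=cv2.resize(a[165:275,180:380],None,fx=4,fy=4,interpolation=2)
B=cv2.resize(b[165:315,180:380],None,fx=4,fy=4,interpolation=2)
cv2.imwrite("pics/zt.png",A);cv2.imwrite("pics/zs.png",B)
E
```

```text
(no output)
```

View pics/zt.png

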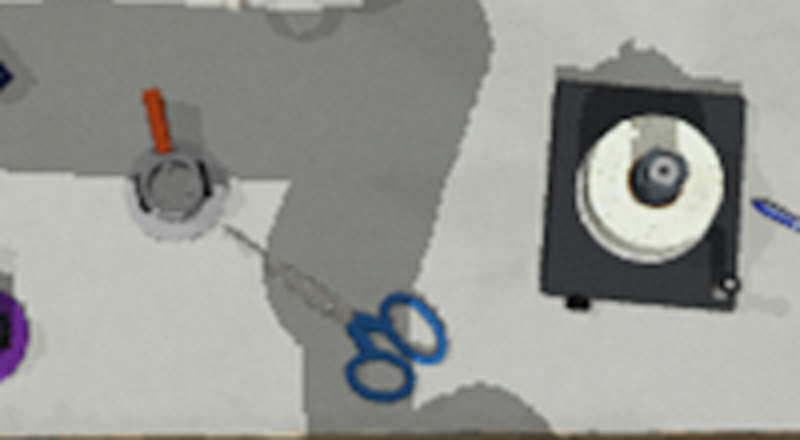

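View pics/zs.png

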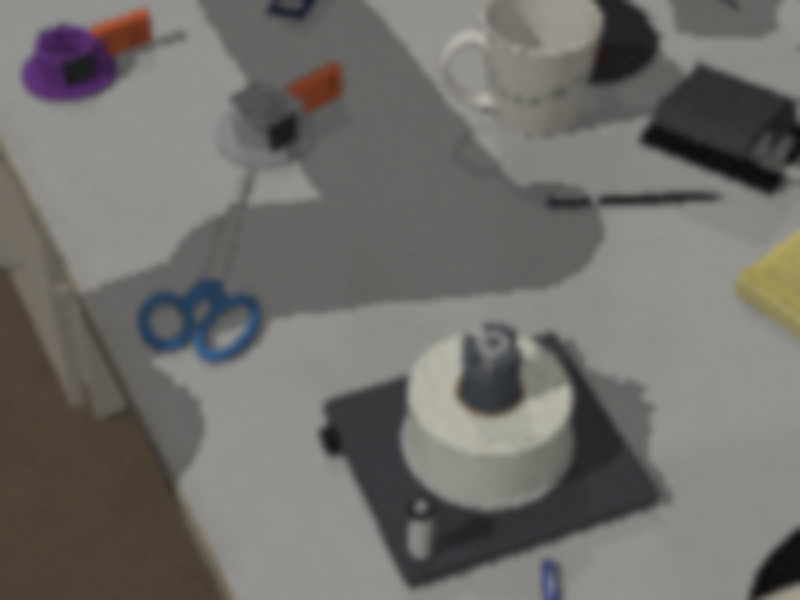

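```bash
python3 - <<'E'
import cv2,numpy as np
a=cv2.imread("pics/top0.png");b=cv2.imread("pics/side0.png")
def z(i,r,c,h,w,k=10): return cv2.resize(i[r:r+h,c:c+w],None,fx=k,fy=k,interpolation=cv2.INTER_CUBIC)
A=np.hstack([z(a,185,205,45,40),z(a,185,325,45,40)])
B=np.hstack([z(b,178,228,45,40),z(b,240,280,45,40)])
cv2.imwrite("pics/zt2.png",A);cv2.imwrite("pics/zs2.png",B)
for n in ("top","side"):
    g=np.load(f"pics/{n}0.npz"); print(n,-g["R"].T@g["t"])
E
```

```text
top [0.28659858 0.06058353 1.36178157]
side [ 0.17573412 -0.68392905  0.79912032]
```

View pics/zt2.png

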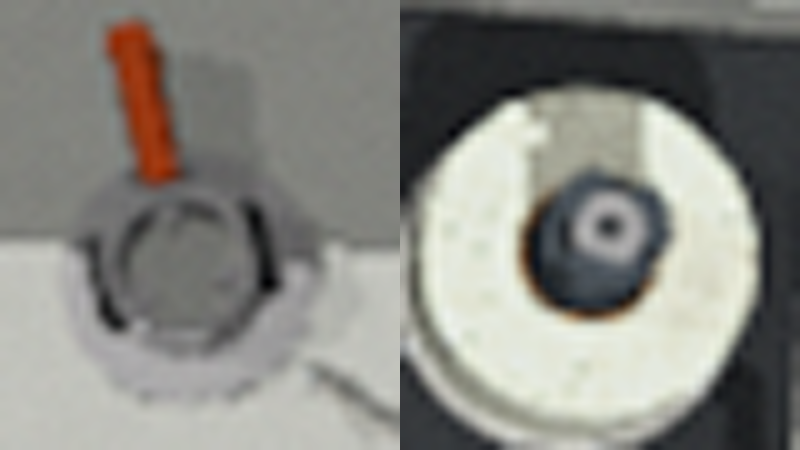

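View pics/zs2.png

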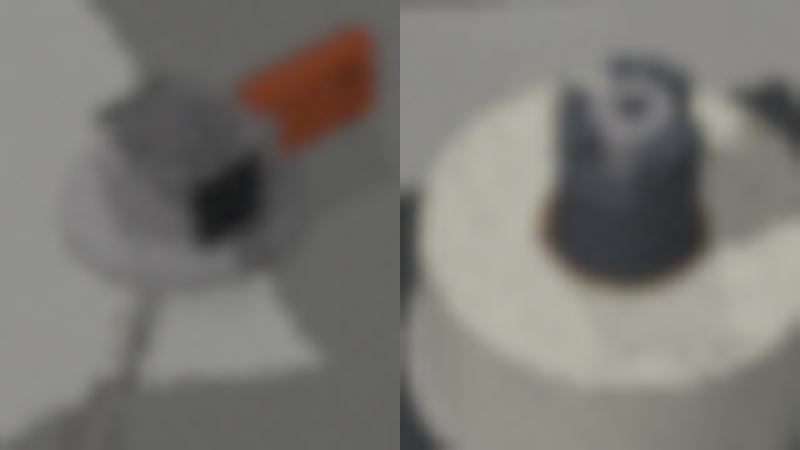

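```bash
cat > h.py <<'E'
import cv2,numpy as np
def load(n,k=0): return dict(np.load(f"pics/{n}{k}.npz"))
def ray(g,u,v,z):
    d=g["R"].T@np.linalg.solve(g["K"],[u,v,1.]);c=-g["R"].T@g["t"]
    return c+d*(z-c[2])/d[2]
def proj(g,X):
    p=g["K"]@(g["R"]@np.asarray(X,float)+g["t"]);return p[:2]/p[2]
def tri(g1,p1,g2,p2):
    P=[np.asarray(g["K"])@np.c_[g["R"],g["t"]] for g in(g1,g2)]
    X=cv2.triangulatePoints(P[0],P[1],np.array(p1,float),np.array(p2,float));return (X[:3]/X[3]).ravel()
E
python3 - <<'E'
from h import *
T=load("top");S=load("side")
print("spindle",ray(T,345.8,207.5,.11),ray(S,303.3,250.5,.11),tri(T,(345.8,207.5),S,(303.3,250.5)))
def hsv(g): return cv2.cvtColor(g["image"],cv2.COLOR_RGB2HSV)
h=hsv(T); 
# roll top
m=((h[...,2]>190)&(h[...,1]<60)).astype(np.uint8); w=np.zeros_like(m); w[190:236,322:368]=1
m=cv2.morphologyEx(m*w,cv2.MORPH_OPEN,np.ones((3,3)))
c=max(cv2.findContours(m,0,1)[0],key=cv2.contourArea); c=cv2.convexHull(c); e=cv2.fitEllipse(c);print("roll",e,ray(T,*e[0],.068))
for n,g,win in(("top",T,(180,212,205,245)),("side",S,(175,200,245,275))):
    h=hsv(g);m=((h[...,0]<14)&(h[...,1]>130)&(h[...,2]>70)).astype(np.uint8);w=np.zeros_like(m);w[win[0]:win[1],win[2]:win[3]]=1;m*=w
    c=max(cv2.findContours(m,0,1)[0],key=cv2.contourArea);r=cv2.minAreaRect(c);print(n,"lever",r,cv2.boxPoints(r).tolist(),m.sum())
    if n=="top":
        y,x=np.nonzero(m);P=np.array([ray(g,a,b,.036)[:2] for a,b in zip(x,y)]);
        mm=P.mean(0);u,s,v=np.linalg.svd(P-mm);d=v[0]*np.sign(v[0][0]);q=(P-mm)@d;print(mm,d,np.degrees(np.arctan2(d[1],d[0])),q.min(),q.max())
        print("far end",mm+d*q.max(),"centre from lever",mm+d*(q.max()-.077))
for p in[(223.8,212.3)]:print("bore",ray(T,*p,.032))
for p in((211.5,212),(237.5,212),(224.5,225.3)):print("disc",ray(T,*p,.005))
g=T;m=(h[...,0]*0)
gr=cv2.cvtColor(T["image"],cv2.COLOR_RGB2GRAY);m=(gr<62).astype(np.uint8);w=np.zeros_like(m);w[200:222,210:236]=1
n,l,st,ce=cv2.connectedComponentsWithStats(m*w);print(st,ce)
for k in range(1,n):print(ray(T,*ce[k],.032))
E
```

```text
spindle [ 0.52093111 -0.14171431  0.11      ] [ 0.52138637 -0.14439315  0.11      ] [ 0.52193833 -0.14231041  0.10745491]
roll ((343.3206481933594, 210.26617431640625), (32.413291931152344, 33.36341094970703), 137.53431701660156) [ 0.52047036 -0.14085638  0.068     ]
top lever ((218.9423370361328, 194.71156311035156), (15.493175506591797, 3.9223225116729736), 78.69007110595703) [[215.50003051757812, 187.50001525878906], [219.34619140625, 186.7307891845703], [222.3846435546875, 201.92311096191406], [218.53848266601562, 202.6923370361328]] 63
[0.57616151 0.23346851] [0.97107998 0.23875443] 13.813037452604812 -0.024237618628724592 0.024650268785447724
far end [0.6000989  0.23935387] centre from lever [0.52532574 0.22096978]
side lever ((259.5, 186.5), (6.70820426940918, 12.074767112731934), 63.43495178222656) [[252.60000610351562, 186.1999969482422], [263.3999938964844, 180.8000030517578], [266.3999938964844, 186.8000030517578], [255.60000610351562, 192.1999969482422]] 78
bore [0.5222964 0.2182617 0.032    ]
disc [0.52820066 0.25977966 0.005     ]
disc [0.52784076 0.17882543 0.005     ]
disc [0.48621147 0.21857501 0.005     ]
[[     0      0    560    420 235176]
 [   222    202      1      1      1]
 [   218    207      2      2      3]
 [   230    206      3      8     13]
 [   214    209      1      2      2]
 [   215    214      2      4      5]] [[279.50563408 209.49992346]
 [222.         202.        ]
 [218.33333333 207.33333333]
 [230.84615385 209.61538462]
 [214.         209.5       ]
 [215.4        215.6       ]]
[0.55437199 0.22434421 0.032     ]
[0.53779032 0.23525039 0.032     ]
[0.5305268  0.19688448 0.032     ]
[0.53111442 0.24835495 0.032     ]
[0.5122013  0.24367674 0.032     ]
```

```bash
cat >> h.py <<'E'
from scipy.spatial.transform import Rotation as Ro
def plan(x,y,z,yyaw=None):
    from station import sensors
    o=sensors.get_obs();R=Ro.from_rotvec(o["tool_rot"]).as_matrix()
    d=R.T@(np.array([x,y,z])-o["tool_pos"])*100
    yy=np.degrees(np.arctan2(R[1,1],R[0,1]))
    print("t",round(o["t"],2),"pos",o["tool_pos"].round(4),"yyaw",yy.round(2),"tilt",R[:,2].round(3),"F",o["contact_force"].round(2),"open",round(o["opening"],4))
    print("delta cm",d.round(2),"twist",None if yyaw is None else round(-(((yyaw-yy)+180)%360-180),2), "q6",o["q"][5].round(2))
E
python3 -c "
from h import *;plan(.525,.2195,.18,104)"
```

```text
t 0.1 pos [0.1446 0.6075 0.2472] yyaw 76.61 tilt [-0.001 -0.002 -1.   ] F [-0.71 -0.38  0.28] open 0.0851
delta cm [-46.   -28.92   6.76] twist -27.39 q6 -0.12
```

Call:
move_arm([
  [-5,-3.2,0.8,-5,7],
  [-10,-6.3,1.5,-10,7],
  [-15,-9.5,2.2,-15,7],
  [-20,-12.6,3,-20,7],
  [-25,-15.7,3.7,-27.4,7],
])

```text
t: 0.72
tool_pos: [0.3524, 0.3956, 0.2106]
tool_rot: [0.389, -3.117, 0.0]
contact_force: [0.9, -0.2, -0.4]
opening: 0.0702
```

```bash
python3 -c "
from h import *;plan(.525,.2195,.18,104)"
```

```text
t 0.72 pos [0.3524 0.3956 0.2106] yyaw 104.25 tilt [-0. -0. -1.] F [ 0.88 -0.19 -0.39] open 0.0702
delta cm [-12.4  -21.32   3.06] twist 0.25 q6 -1.12
```

Call:
move_arm([
  [-3.1,-5.3,1,0,7],
  [-6.2,-10.6,2,0,7],
  [-9.3,-16,3,0,7],
  [-12.4,-21.3,3,0,7],
  [-12.4,-21.3,5,0,7],
])

```text
t: 1.35
tool_pos: [0.5269, 0.218, 0.1625]
tool_rot: [-0.374, 3.115, -0.0]
contact_force: [-0.2, -0.1, -1.0]
opening: 0.07
```

```bash
cat > shot.py <<'E'
import sys
from h import *
from station import get_image
k=sys.argv[1];c=list(map(int,sys.argv[2:]))  # top r c h w , side r c h w
o=[]
for i,n in enumerate(("top","side")):
    g=get_image(n);np.savez(f"pics/{n}{k}.npz",**g);im=g["image"][:,:,::-1]
    r,cc,h,w=c[4*i:4*i+4];o.append(cv2.resize(im[r:r+h,cc:cc+w],(400*w//max(w,h),400*h//max(w,h)),interpolation=cv2.INTER_CUBIC))
H=max(x.shape[0] for x in o);o=[cv2.copyMakeBorder(x,0,H-x.shape[0],0,0,0) for x in o]
cv2.imwrite(f"pics/s{k}.png",np.hstack(o))
E
python3 -c "
from h import *;plan(.525,.2195,.026,104)"
python3 shot.py 1 160 190 80 80 130 205 100 100
```

```text
t 1.35 pos [0.5269 0.218  0.1625] yyaw 103.68 tilt [ 0.004  0.    -1.   ] F [-0.24 -0.07 -0.95] open 0.07
delta cm [ 0.2   0.2  13.65] twist -0.32 q6 -1.55
```

View pics/s1.png

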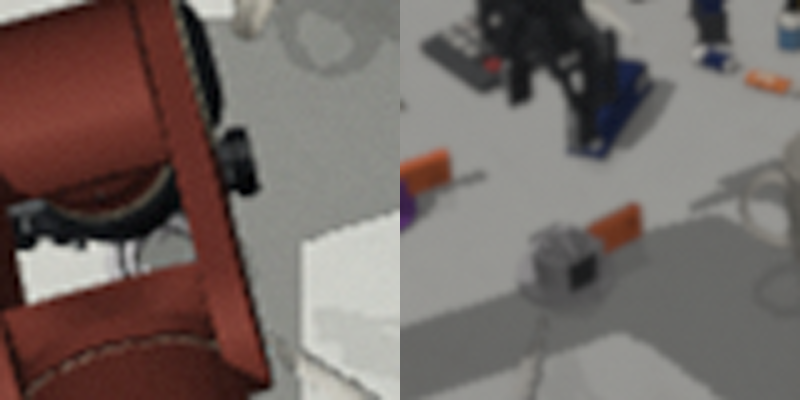

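The side view shows the open fingers about 10 cm above the flange, and the top view is blocked by the arm. I'll descend part way.

Call:
move_arm([
  [0.1,0.1,4,0,7],
  [0.1,0.1,8,0,7],
  [0.1,0.1,10.5,0,7],
  [0.1,0.1,10.5,0,7],
])

```text
t: 1.95
tool_pos: [0.519, 0.2221, 0.0536]
tool_rot: [0.386, -3.112, 0.001]
contact_force: [0.0, -1.1, -0.1]
opening: 0.0698
```

```bash
python3 shot.py 2 160 190 80 80 160 215 60 60;python3 -c "
from h import *;plan(.525,.2195,.026,104)"

```

```text
t 2.05 pos [0.5219 0.2225 0.0571] yyaw 104.1 tilt [ 0.  0. -1.] F [-0.11 -0.6   0.21] open 0.0701
delta cm [-0.22 -0.36  3.11] twist 0.1 q6 -1.55
```

View pics/s2.png

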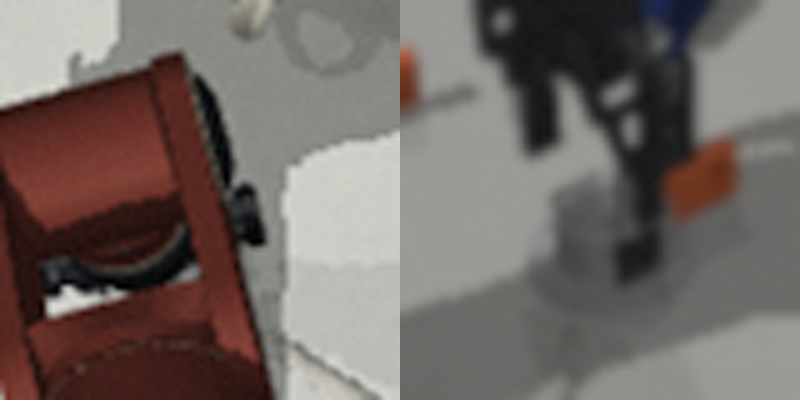

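The side view shows the near finger lined up over the dark flat. I'll descend and grip.

Call:
move_arm([
  [-0.2,-0.3,1.5,0,7],
  [-0.2,-0.3,3.1,0,7],
  [-0.2,-0.3,3.1,0,7],
  [-0.2,-0.3,3.1,0,7],
], newtons=40)

```text
t: 2.55
tool_pos: [0.5249, 0.2189, 0.0251]
tool_rot: [0.383, -3.118, 0.0]
contact_force: [0.0, -0.2, 0.1]
opening: 0.0701
```

Call:
move_arm([
  [0,0,0,0,4.5],
  [0,0,0,0,4.5],
  [0,0,0,0,4.5],
  [0,0,0,0,4.5],
])

```text
t: 3.05
tool_pos: [0.5255, 0.2191, 0.026]
tool_rot: [-0.383, 3.117, 0.0]
contact_force: [-0.1, 0.4, 3.0]
opening: 0.0531
```

```bash
python3 shot.py 3 160 190 80 80 160 215 60 60;python3 -c "
from h import *;plan(.525,.2195,.026,104)"

```

```text
t 3.15 pos [0.5255 0.2191 0.026 ] yyaw 104.0 tilt [ 0.001  0.    -1.   ] F [0.26 0.74 4.36] open 0.0532
delta cm [ 0.04  0.05 -0.  ] twist 0.0 q6 -1.55
```

View pics/s3.png

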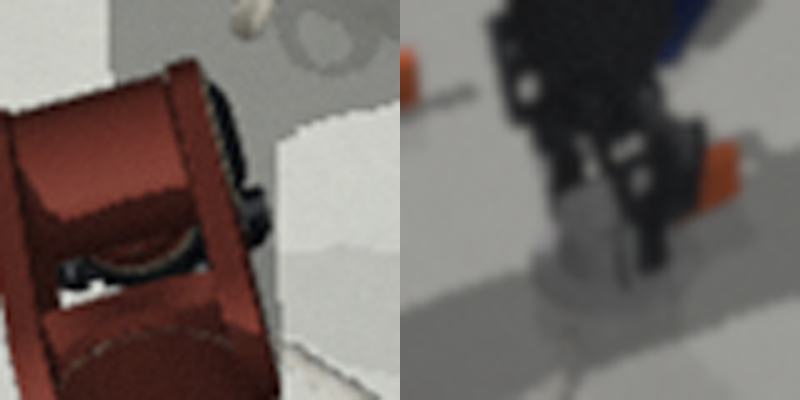

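The grip is at 53 mm, which fits the 54 mm flats, and the side view shows the finger on the flat. I'll lift.

Call:
move_arm([
  [0,0,-3,0,4.5],
  [0,0,-7,0,4.5],
  [0,0,-12,0,4.5],
  [0,0,-17,0,4.5],
  [0,0,-17,0,4.5],
], newtons=60)

```text
t: 3.78
tool_pos: [0.5272, 0.2196, 0.1998]
tool_rot: [-0.382, 3.11, 0.002]
contact_force: [0.2, 0.3, -2.7]
opening: 0.0524
```

```bash
python3 -c "
from h import *;plan(.521,-.1415,.2,104)"

```

```text
t 3.77 pos [0.5272 0.2196 0.1998] yyaw 104.01 tilt [ 0.008  0.002 -1.   ] F [ 0.2   0.31 -2.74] open 0.0524
delta cm [  9.34 -34.89  -0.1 ] twist 0.01 q6 -1.55
```

Call:
move_arm([
  [1,-4,0,0,4.5],
  [2.5,-9.5,0,0,4.5],
  [4,-15,0,0,4.5],
  [5.5,-20.5,0,0,4.5],
  [7,-26,0,0,4.5],
])

```text
t: 4.4
tool_pos: [0.518, -0.0516, 0.1919]
tool_rot: [0.383, -3.114, -0.003]
contact_force: [0.9, 0.1, -3.4]
opening: 0.0527
```

Call:
move_arm([
  [1,-4,0,0,4.5],
  [2.3,-8.5,0,0,4.5],
  [2.3,-8.8,0,0,4.5],
  [2.3,-8.8,0,0,4.5],
])

```text
t: 4.9
tool_pos: [0.5178, -0.1406, 0.1929]
tool_rot: [0.382, -3.115, -0.004]
contact_force: [-0.5, -0.8, -3.3]
opening: 0.0527
```

```bash
python3 shot.py 4 160 290 100 100 190 250 110 110;python3 -c "
from h import *;plan(.521,-.1415,.2,104)"

```

```text
t 5.0 pos [ 0.5183 -0.1399  0.1938] yyaw 104.07 tilt [-0.002  0.001 -1.   ] F [-0.24  1.25 -1.48] open 0.0528
delta cm [-0.22 -0.22 -0.62] twist 0.07 q6 -2.22
```

View pics/s4.png

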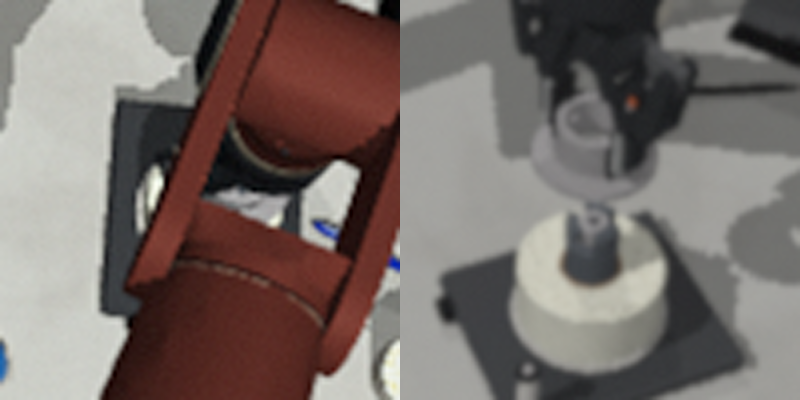

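The side view shows the flange held level above the head. I'll zoom in to measure its offset.

```bash
python3 - <<'E'
from h import *
S=load("side",4);im=S["image"][:,:,::-1]
z=cv2.resize(im[210:274,280:344],None,fx=9,fy=9,interpolation=cv2.INTER_CUBIC);z=cv2.convertScaleAbs(z,alpha=1.3)
# predicted disc circle, for TCP centre
for cx,cy,col in((.5183,-.1399,(0,255,0)),):
  for zz,r in((.1678,.04),(.1728,.04),(.1998,.025)):
    p=[proj(S,(cx+r*np.cos(a),cy+r*np.sin(a),zz)) for a in np.linspace(0,6.283,60)]
    q=((np.array(p)-[280,210]+.5)*9).astype(int);cv2.polylines(z,[q],True,col,1)
for r,zz,cx,cy in((.018,.11,.521,-.1415),(.05,.068,.521,-.1415)):
    p=[proj(S,(cx+r*np.cos(a),cy+r*np.sin(a),zz)) for a in np.linspace(0,6.283,60)]
    q=((np.array(p)-[280,210]+.5)*9).astype(int);cv2.polylines(z,[q],True,(0,0,255),1)
cv2.imwrite("pics/z4.png",z)
E
```

```text
(no output)
```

View pics/z4.png

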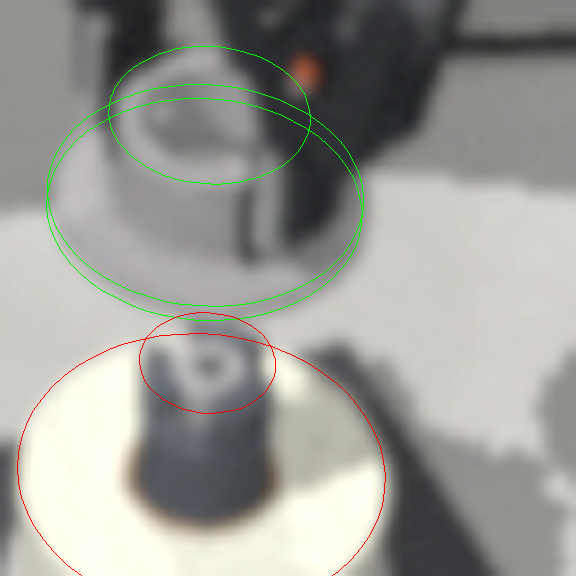

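The projected disc and head outlines match the picture to about a pixel, so the in-hand offset is about 1 mm or less. I'll go over the axis and descend to just above the head.

Call:
move_arm([
  [-0.2,-0.25,1,0,4.5],
  [-0.2,-0.25,3,0,4.5],
  [-0.2,-0.25,5.2,0,4.5],
  [-0.2,-0.25,5.2,0,4.5],
  [-0.2,-0.25,5.2,0,4.5],
])

```text
t: 5.62
tool_pos: [0.5215, -0.143, 0.1432]
tool_rot: [0.383, -3.118, -0.0]
contact_force: [-0.2, 0.1, -2.2]
opening: 0.0525
```

```bash
python3 shot.py 5 160 290 100 100 205 275 64 64;python3 -c "
from h import *;plan(.521,-.142,.124,104)"

```

```text
t 5.72 pos [ 0.5221 -0.1433  0.1443] yyaw 104.01 tilt [ 0.002 -0.001 -1.   ] F [ 0.34 -0.09 -2.47] open 0.0527
delta cm [0.08 0.16 2.03] twist 0.01 q6 -2.22
```

View pics/s5.png

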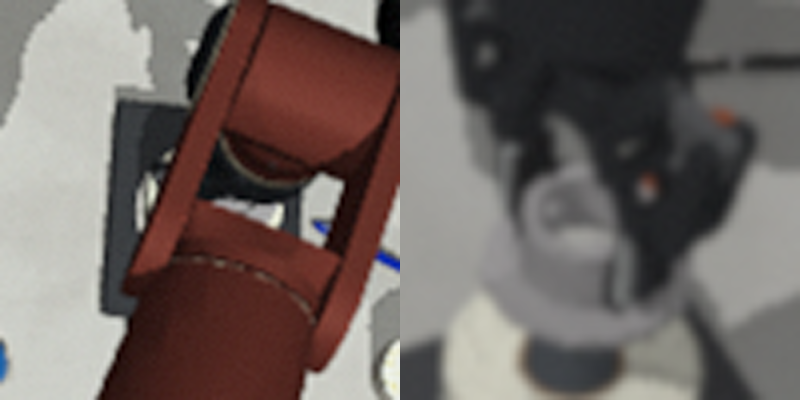

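Call:
move_arm([
  [0.1,0.15,0,0,4.5],
  [0.1,0.15,0.7,0,4.5],
  [0.1,0.15,1.3,0,4.5],
  [0.1,0.15,1.6,0,4.5],
  [0.1,0.15,1.6,0,4.5],
])

```text
t: 6.35
tool_pos: [0.5193, -0.1419, 0.1263]
tool_rot: [0.383, -3.116, -0.001]
contact_force: [-2.8, 0.0, -2.8]
opening: 0.0529
```

```bash
python3 -c "
from h import *;plan(.521,-.142,.124,104)"

```

```text
t 6.35 pos [ 0.5193 -0.1419  0.1263] yyaw 104.0 tilt [-0.002  0.    -1.   ] F [-2.84  0.04 -2.83] open 0.0529
delta cm [-0.17 -0.05  0.23] twist 0.0 q6 -2.22
```

A light force (-2.8 N in x) shows the bore touching the head. I'll shift about 1 mm to -x and go on down slowly.

Call:
move_arm([
  [0.1,0,0,0,4.5],
  [0.1,0,0.3,0,4.5],
  [0.1,0,0.3,0,4.5],
])

```text
t: 6.72
tool_pos: [0.5192, -0.1421, 0.1241]
tool_rot: [-0.383, 3.118, 0.0]
contact_force: [-1.7, 0.7, -2.5]
opening: 0.0529
```

Call:
move_arm([
  [0.1,0,0.3,0,4.5],
  [0.1,0,0.5,0,4.5],
  [0.1,0,0.7,0,4.5],
  [0.1,0,0.7,0,4.5],
])

```text
t: 7.22
tool_pos: [0.5181, -0.1423, 0.117]
tool_rot: [0.383, -3.118, -0.0]
contact_force: [0.3, -0.8, -2.7]
opening: 0.0528
```

Call:
move_arm([
  [0,0,0.2,0,4.5],
  [0,0,0.35,0,4.5],
  [0,0,0.35,0,4.5],
])

```text
t: 7.6
tool_pos: [0.5185, -0.1425, 0.1142]
tool_rot: [-0.383, 3.117, -0.001]
contact_force: [0.8, 0.4, -1.5]
opening: 0.0527
```

Call:
move_arm([
  [0,0,0.1,0,4.5],
  [0,0,0.1,0,4.5],
])

```text
t: 7.85
tool_pos: [0.5189, -0.1427, 0.1141]
tool_rot: [-0.383, 3.116, -0.001]
contact_force: [-0.9, 1.0, 5.0]
opening: 0.053
```

The lugs rest on the head: TCP z is 0.114 as predicted and Fz has turned positive. I'll release and rise.

Call:
move_arm([
  [0,0,0.05,0,7],
  [0,0,0.05,0,7],
  [0,0,0.05,0,7],
  [0,0,0.05,0,7],
])

```text
t: 8.35
tool_pos: [0.5181, -0.1424, 0.1121]
tool_rot: [0.383, -3.118, -0.0]
contact_force: [-0.0, 0.5, 0.1]
opening: 0.0699
```

Call:
move_arm([
  [0,0,-1,0,7],
  [0,0,-4,0,7],
  [0,0,-7,0,7],
  [0,0,-10,0,7],
  [0,0,-10,0,7],
])

```text
t: 8.98
tool_pos: [0.52, -0.1432, 0.2164]
tool_rot: [-0.382, 3.112, -0.006]
contact_force: [0.6, 0.2, -0.4]
opening: 0.0699
```

```bash
python3 shot.py 6 160 290 100 100 215 265 70 70;python3 -c "
from h import *;plan(.521,-.142,.2,104)"

```

```text
t 9.07 pos [ 0.5181 -0.1424  0.2123] yyaw 104.0 tilt [ 0. -0. -1.] F [ 0.03  0.84 -0.26] open 0.07
delta cm [-0.29 -0.03  1.23] twist 0.0 q6 -2.22
```

View pics/s6.png

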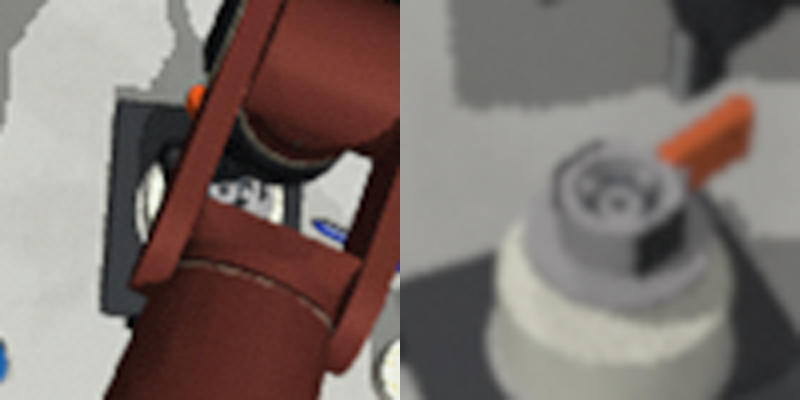

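The side view shows the flange hanging level on the head and let go, with its collar at about (310,250) and the lever free. Next I'll bring closed fingers to the lever's counter-clockwise side.

```bash
python3 -c "
from h import *;plan(.5685,-.0931,.102,104)"

```

```text
t 9.07 pos [ 0.5181 -0.1424  0.2123] yyaw 104.0 tilt [ 0. -0. -1.] F [ 0.03  0.84 -0.26] open 0.07
delta cm [-6.08  3.57 11.03] twist 0.0 q6 -2.22
```

Call:
move_arm([
  [-3,1.8,0,0,0],
  [-6.1,3.6,0,0,0],
  [-6.1,3.6,0,0,0],
  [-6.1,3.6,5,0,0],
  [-6.1,3.6,8,0,0],
], newtons=30)

```text
t: 9.7
tool_pos: [0.5664, -0.0927, 0.1287]
tool_rot: [0.382, -3.114, -0.002]
contact_force: [-0.2, 0.0, -0.2]
opening: -0.0002
```

Call:
move_arm([
  [0,0,2,0,0],
  [0,0,3,0,0],
  [0,0,3,0,0],
])

```text
t: 10.07
tool_pos: [0.5685, -0.0929, 0.1021]
tool_rot: [0.383, -3.118, -0.0]
contact_force: [0.1, -0.6, -0.9]
opening: -0.0002
```

```bash
python3 shot.py 7 160 290 100 100 205 270 75 75;python3 -c "
from h import *;plan(.5685,-.0931,.102,104)"

```

```text
t 10.18 pos [ 0.5695 -0.0931  0.1037] yyaw 104.0 tilt [ 0.002 -0.001 -1.   ] F [1.06 0.75 0.02] open 0.0
delta cm [0.1  0.02 0.17] twist -0.0 q6 -2.11
```

View pics/s7.png

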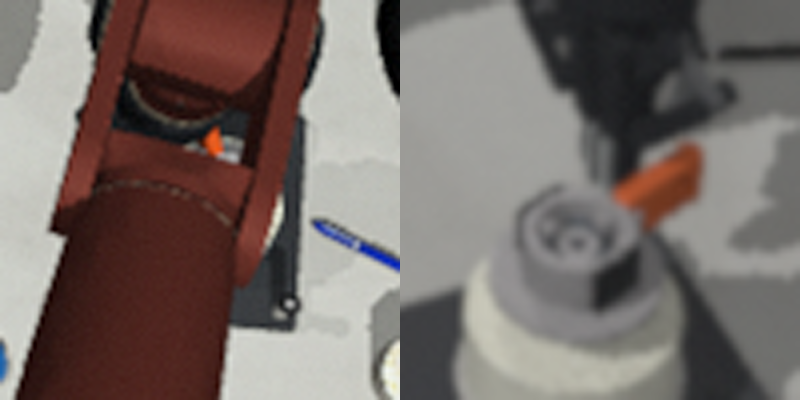

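The side view shows the finger just behind the lever. I'll close the gap.

Call:
move_arm([
  [0,-0.8,0.1,0,0],
  [0,-1.5,0.1,0,0],
  [0,-1.5,0.1,0,0],
])

```text
t: 10.55
tool_pos: [0.5727, -0.108, 0.1018]
tool_rot: [-0.381, 3.118, -0.001]
contact_force: [0.3, 0.5, 0.3]
opening: 0.0001
```

Call:
move_arm([
  [-0.16,-0.53,0,5,0],
  [-0.27,-1.07,0,10,0],
  [-0.33,-1.62,0,15,0],
  [-0.34,-2.18,0,20,0],
  [-0.3,-2.73,0,25,0],
])

```text
t: 11.18
tool_pos: [0.5819, -0.1332, 0.1014]
tool_rot: [0.306, 3.127, 0.0]
contact_force: [-0.3, -0.1, -0.4]
opening: 0.0004
```

```bash
cat > st.py <<'E'
from h import *
from station import sensors
import sys
o=sensors.get_obs();R=Ro.from_rotvec(o["tool_rot"]).as_matrix();C=np.array([.519,-.1425])
psi=np.degrees(np.arctan2(R[1,1],R[0,1]))-90;a=np.radians(psi)
p=o["tool_pos"][:2]-C;f=o["contact_force"]
r=np.array([np.cos(a),np.sin(a)]);t=np.array([-r[1],r[0]])
print("t",round(o["t"],2),"psi",psi.round(1),"rad,tan mm",(p@r*1e3).round(1),(p@t*1e3).round(1),"z",o["tool_pos"][2].round(4),"Frad,Ftan",(f[:2]@r).round(1),(f[:2]@t).round(1),"Fz",f[2].round(1),"q6",o["q"][5].round(2))
E
python3 shot.py 8 160 290 100 100 205 270 75 75;python3 st.py
```

```text
t 11.28 psi -11.0 rad,tan mm 60.0 20.9 z 0.1014 Frad,Ftan 0.2 -0.0 Fz 0.4 q6 -1.73
```

View pics/s8.png

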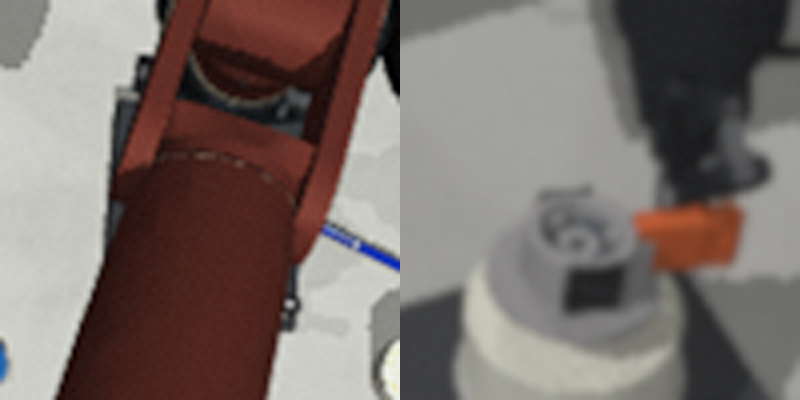

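The flange turned with the push and is still at hanging height (collar top at about row 249). I'll continue.

Call:
move_arm([
  [-0.16,-0.53,0,5,0],
  [-0.27,-1.07,0,10,0],
  [-0.33,-1.62,0,15,0],
  [-0.34,-2.18,0,20,0],
  [-0.3,-2.73,0,25,0],
])

```text
t: 11.9
tool_pos: [0.5795, -0.1603, 0.1013]
tool_rot: [-0.972, -2.987, -0.0]
contact_force: [0.9, 0.0, 1.0]
opening: 0.0001
```

```bash
python3 shot.py 9 160 290 100 100 205 270 75 75;python3 st.py
```

```text
t 12.0 psi -35.9 rad,tan mm 59.5 20.9 z 0.1013 Frad,Ftan 0.4 -0.1 Fz -0.4 q6 -1.34
```

View pics/s9.png

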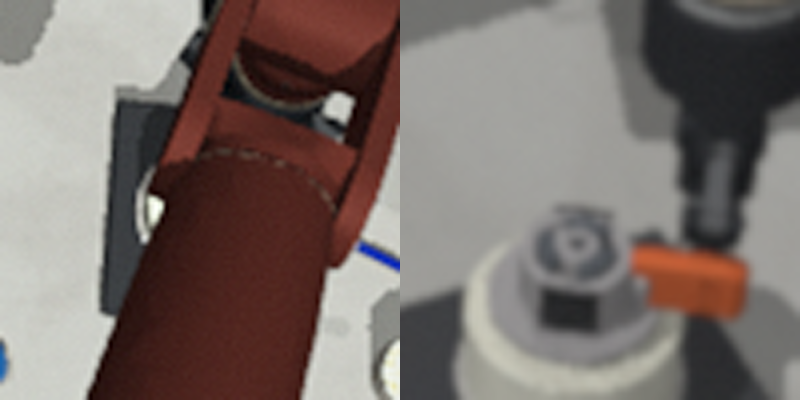

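The disc is visibly lower now: its bottom edge moved from about zoom row 340 to 365 and the head shows almost flush. So it has dropped into the slots somewhere between -11° and -36°. I'll go on in smaller steps.

Call:
move_arm([
  [-0.1,-0.32,0,3,0],
  [-0.18,-0.64,0,6,0],
  [-0.25,-0.96,0,9,0],
  [-0.3,-1.29,0,12,0],
  [-0.33,-1.62,0,15,0],
])

```text
t: 12.62
tool_pos: [0.5727, -0.1751, 0.1013]
tool_rot: [-1.351, -2.836, -0.0]
contact_force: [-0.5, 0.6, -1.1]
opening: 0.0001
```

```bash
python3 shot.py 10 160 290 100 100 205 270 75 75;python3 st.py
```

```text
t 12.72 psi -50.9 rad,tan mm 59.3 20.9 z 0.1013 Frad,Ftan 0.1 0.6 Fz 0.4 q6 -1.1
```

View pics/s10.png

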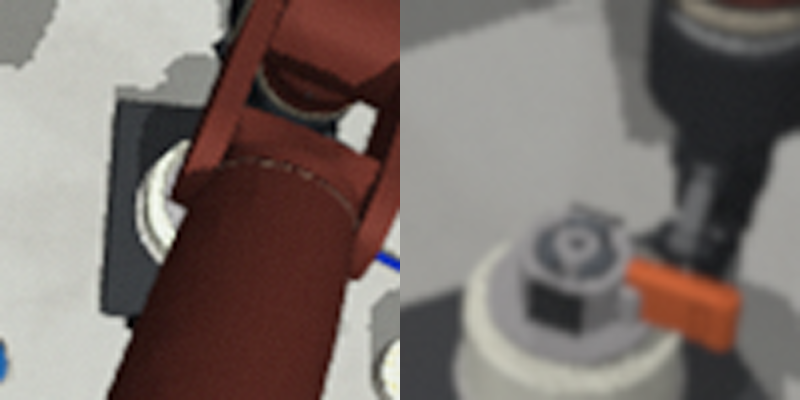

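The lever follows and the flange stays at the same low level with no resistance, so it is running in the track.

Call:
move_arm([
  [-0.1,-0.32,0,3,0],
  [-0.18,-0.64,0,6,0],
  [-0.25,-0.96,0,9,0],
  [-0.25,-0.96,0,9,0],
])

```text
t: 13.22
tool_pos: [0.5668, -0.1833, 0.1013]
tool_rot: [-1.567, -2.723, -0.0]
contact_force: [0.3, 0.8, 0.7]
opening: -0.0002
```

```bash
python3 shot.py 11 160 290 100 100 205 270 75 75;python3 st.py
```

```text
t 13.32 psi -59.9 rad,tan mm 59.2 21.0 z 0.1013 Frad,Ftan 0.3 -0.1 Fz -0.8 q6 -0.96
```

View pics/s11.png

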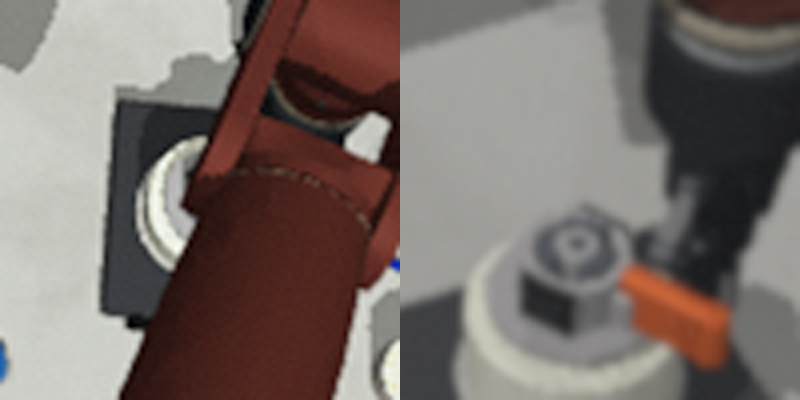

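Still level, still free. I'll continue.

Call:
move_arm([
  [-0.1,-0.32,0,3,0],
  [-0.15,-0.53,0,5,0],
  [-0.2,-0.75,0,7,0],
  [-0.2,-0.75,0,7,0],
])

```text
t: 13.82
tool_pos: [0.5612, -0.189, 0.1013]
tool_rot: [-1.734, -2.62, 0.0]
contact_force: [-0.1, 0.4, -0.9]
opening: -0.0001
```

```bash
python3 st.py
```

```text
t 13.82 psi -67.0 rad,tan mm 59.3 20.7 z 0.1013 Frad,Ftan -0.4 0.1 Fz -0.9 q6 -0.85
```

Call:
move_arm([
  [-0.07,-0.21,0,2,0],
  [-0.12,-0.42,0,4,0],
  [-0.18,-0.64,0,6,0],
  [-0.18,-0.64,0,6,0],
])

```text
t: 14.32
tool_pos: [0.556, -0.1932, 0.1013]
tool_rot: [-1.869, -2.525, 0.0]
contact_force: [0.2, 0.6, -0.8]
opening: 0.0002
```

```bash
python3 shot.py 12 160 290 100 100 205 270 75 75;python3 st.py
```

```text
t 14.43 psi -73.0 rad,tan mm 59.2 20.6 z 0.1013 Frad,Ftan -0.1 -0.6 Fz -0.7 q6 -0.76
```

View pics/s12.png

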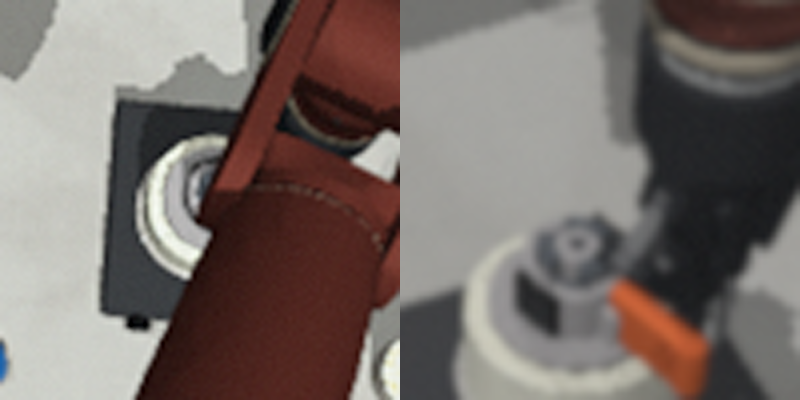

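The head now stands clear above the collar rim, which suggests the second drop. I'll back the finger off and check.

Call:
move_arm([
  [0,1.5,0,0,0],
  [0,2.5,0,0,0],
  [0,2.5,-4,0,0],
  [0,2.5,-9,0,0],
  [0,6,-13,0,0],
])

```text
t: 15.05
tool_pos: [0.6139, -0.1757, 0.2335]
tool_rot: [1.869, 2.523, -0.0]
contact_force: [2.1, -0.7, 0.7]
opening: -0.0002
```

```bash
python3 -c "
from h import *;plan(.45,.1,.25,17)"
```

```text
t 15.05 pos [ 0.6139 -0.1757  0.2335] yyaw 16.93 tilt [ 0.001 -0.001 -1.   ] F [ 2.07 -0.71  0.66] open -0.0002
delta cm [31.14 -7.64 -1.69] twist -0.07 q6 -0.69
```

Call:
move_arm([
  [4,-1,-1,0,0],
  [9,-2,-2,0,0],
  [15,-3.5,-2,0,0],
  [20,-5,-2,0,0],
  [25,-6,-2,0,0],
])

```text
t: 15.68
tool_pos: [0.4824, 0.0477, 0.2517]
tool_rot: [1.868, 2.525, 0.001]
contact_force: [0.6, 0.4, 0.5]
opening: -0.0001
```

```bash
python3 shot.py 13 170 305 75 75 205 270 75 75;python3 st.py
python3 - <<'E'
from h import *
S=load("side",13);im=S["image"][:,:,::-1]
o=[]
for under in (.075,.070):
    z=cv2.resize(im[225:280,275:330],None,fx=7,fy=7,interpolation=cv2.INTER_CUBIC)
    for zz,r in((under,.04),(under+.032,.025)):
        p=[proj(S,(.5205+r*np.cos(a),-.142+r*np.sin(a),zz)) for a in np.linspace(0,6.283,60)]
        cv2.polylines(z,[((np.array(p)-[275,225]+.5)*7).astype(int)],True,(0,255,0),1)
    o.append(z)
cv2.imwrite("pics/z13.png",np.hstack(o))
E
```

```text
t 15.78 psi -72.7 rad,tan mm -194.5 21.6 z 0.2517 Frad,Ftan 0.2 0.4 Fz 0.5 q6 -0.35
```

View pics/s13.png

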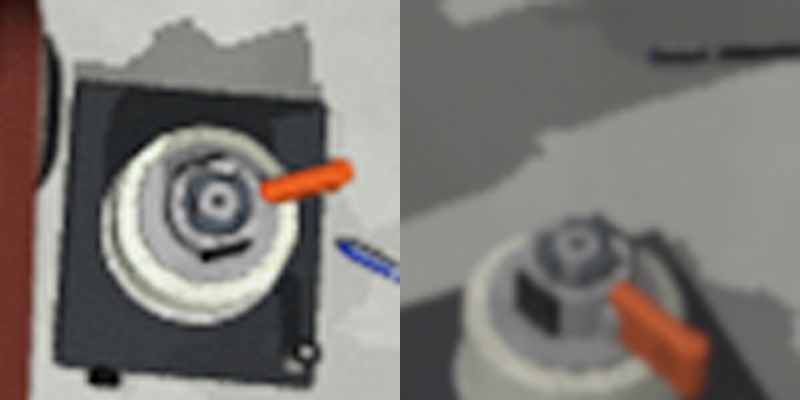

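View pics/z13.png

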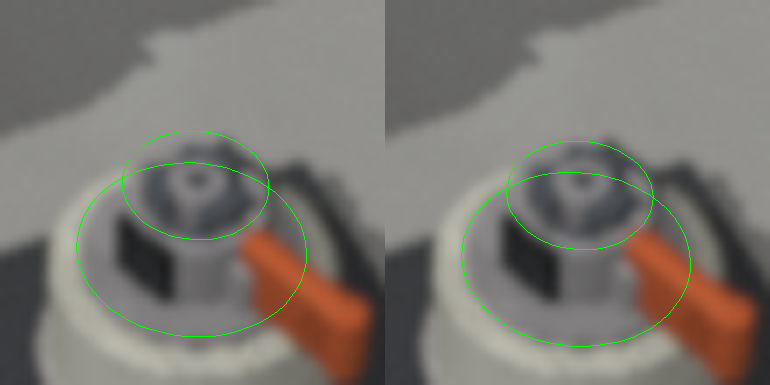

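The overlay fits the fully home height (underside at 0.070) better. I'll check with edge rows against the earlier frames.

```bash
python3 - <<'E'
from h import *
def edge(k,cols):
    S=load("side",k);g=cv2.cvtColor(S["image"],cv2.COLOR_RGB2GRAY).astype(float)
    r=[]
    for c in cols:
        p=g[262:282,c];d=np.diff(p);i=d[3:].argmax()+3  # disc->roll brightening
        s=d[i-1:i+2].clip(0);r.append(262.5+i+(s*[-1,0,1]).sum()/s.sum())
    return np.round(r,2)
cols=range(293,305,2)
for k in(7,9,10,11,12,13):print(k,edge(k,cols))
S=load("side",13)
for u in(.088,.075,.070):print(u,[round(max(proj(S,(.5205+.04*np.cos(a),-.142+.04*np.sin(a),u))[1] for a in np.linspace(0,6.28,200)),2)])
E
```

```text
7 [266.61 267.81 268.46 268.81 269.63 270.28]
9 [271.26 271.74 266.33 266.49 266.57 266.7 ]
10 [270.85 265.23 265.59 266.45 266.72 267.47]
11 [270.82 265.11 265.55 266.5  267.48 273.64]
12 [272.35 265.62 267.37 267.64 274.54 274.83]
13 [272.35 265.6  267.38 267.64 274.57 274.83]
0.088 [np.float64(269.04)]
0.075 [np.float64(272.64)]
0.07 [np.float64(274.01)]
```

From the track (frame 11) to now (frame 13), the disc's lower edge moved down 1.2 to 1.5 px. A 5 mm drop predicts 1.4 px, and the edge didn't move when the finger left. The flange is home, so I'll hand in.

```bash
python3 -c "
from station import order;print(order.finish_job())"
```

```text
the job is handed in; nothing more can be done
None
```

The flange is hung, turned and locked, and I handed the job in at about 16 s. I gripped it by its flats, hung it on the spindle head (lugs touched at the expected height), and let go. I then pushed the lever clockwise about 87° with closed fingers. The readings I took stayed within about 1 N while pushing, and the highest overall was about 5 N, when the lugs touched down.

- **First drop:** the side pictures show the flange dropping into the slots somewhere between 14° and 50° of turn from where it was hung.
- **Second drop:** near 80–87° the disc's lower edge moved down a further 1.2–1.5 px, where a 5 mm drop predicts 1.4 px. The outline drawn at the fully home height fits the final picture, and the edge did not move when the finger left.
- **Level and bystanders:** I judged level only by eye from that fit, with no measured tilt. I did not measure the bystanders again, but the arm did not go near them after lifting the flange.
- **Disagreement:** the camera position of the spindle differed by about 2 mm from the axis felt on insertion, within the stated calibration. I took the felt axis.

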